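# Park the embossing press's flywheel past its hump, then push the tray home

### The arm

A 6-joint arm with a two-finger parallel gripper is mounted at the origin on the work surface. World frame = base frame: x ahead of the robot, y to its left, z up, the work surface at z = 0. Lengths are in mm, angles in rad, forces in N, time in s.
With the tool pointing down it reaches from about 350 to 975 mm from the base axis. Payload 7.1 kg.
Tool frame: the origin (TCP) lies midway between the tips of the shut fingers; the grasp point (between the pads) lies 19 mm behind it (ctrl.grip_point_offset is the distance from the TCP to the grasp point, in mm); z points along the fingers, y is the line along which they close (so a half turn about z gives the same grasp; the last joint's range is limited). The gripper opens to 88 mm and grips with 3 to 60 N. Pads are 20 mm wide; open, the fingers measure 115 mm over their backs; the gripper's body (75 mm by 178 mm) begins 61 mm behind the grasp point.
Start: joints at [-1.268, 0.423, 1.63, -0, 1.089, -0.019], TCP at [197.689, -592.894, 184.575] pointing down, gripper open.
Joint ranges: [-3, 3], [-0.9, 2.11], [0.09, 2.58], [-1.31, 4.45], [0.11, 2.69], [-2.54, 2.54]. Speed limits (rad/s): [2.39, 2.39, 3.01, 3.14, 3.14, 3.14].

### API

Orientations are given as a rotation vector (axis times angle).
In Python, from workcell import get_obs, optics, close_job, spotter, ctrl gives the robot as it stands. The module is installed in compiled form; this text tells all that it offers.
- The arm moves only by the tool move_arm, never from a script. Its argument "rows" is a list of rows, each a list of 5 numbers: the shift along the tool's x, y, z in cm, then the turn about the tool's z in degrees, then the opening in per cent of the stroke, from 0 (shut) to 100 (fully open). A call has 1 to 10 rows; each row shifts and turns the commanded pose from where the row before left it, along the tool's axes as they then stand; what a row does not reach is not made up. A row lasts 1/8 s, in which the tool goes at most 62.5 mm and 10.7 degrees, less where a joint would pass 70% of its speed; a pose out of reach is approached as far as the arm can. A call with a gripper value outside its range is refused whole. The fingers move at their own pace and stop on an object; the grip force is fixed at half the most. Time passes only in rows, so rows that do not move let the fingers close. It gives the time, the measured TCP pose, the force, the opening and the grip force at its end, in the units of the state.
- get_obs(): the state, without advancing time (a new reading comes with each control period).
- optics.get_image(name): name is "scene" or "top"; returns the picture (400x640x3 uint8, blue, green, red); there is no depth.
- optics.calibration(name): a dict with "camera_matrix" (3x3 intrinsics, pixels), "distortion" ([k1, k2, p1, p2, k3] as OpenCV has them; the pictures are not rectified), "xyz" and "orientation" of the camera in the world. Camera axes: x right, y down, z forward; pixel columns grow to the right and rows downward; lengths in mm; the calibration is good to about 2 mm. A picture is of the moment at which its call begins. calibration takes no time and is no camera call.
- close_job(): hands the job in; it is judged then, once.
Trained networks look in the newest picture that a camera, given by its name, has taken for a name from the list of things; names that differ only in an ending like _2 or _b are one class to them, and where a whole thing is asked for, a point or a joint stands for the part that bears it (a point fixed in the world has none). Each returns a list of dicts, best first, with "conf" (0 to 1); they miss things now and then, are a little off and sometimes report something else, mostly with a low value. They report only what shows in the picture. A call takes as long as a camera call.
- spotter.find_in(camera, label): "point" ([column, row] in pixels, amid what is visible of it).
- spotter.regions_of(camera, label): "region" (400x640 bool, what is visible of it) and "point" ([column, row] in pixels, amid what is visible of it).
The state is a dict: "t": time; "qpos": joint angles; "qvel": joint speeds; "joint_torque": joint torques, N m; "ee_pos": TCP position; "orientation": TCP orientation; "ft_force": force on the tool from outside, world axes, zero at the start; "moment": the same for the moment, N m; "width": finger opening in mm; "grasp_force": force on a finger pad.
Only numpy, scipy, OpenCV 4.12 (cv2) and the standard library are available. Lean on these libraries where they do the work, as an engineer would, in place of code of your own. Each camera call takes 0.05 s, during which the arm holds its last target. There are 200 camera calls.

### The job

Get the green embossing press ready: slowly turn its flat flywheel counter-clockwise (seen from above) by the orange knob until you feel it go stiff, carry it over that stiff hump and stop just past it, where its spring catch has dropped into its notch; it must stay there. Only then push the tray on the press's left side fully home by its red upright grip. Let go, and leave everything else where it stands.

Things in the scene. Friction and masses are not known exactly. Their poses are not given: they have to be found in the camera images.
- press: the press, a green cast head 260 x 260 mm, 102 mm high, on a dark base plate 280 (x) x 500 (y) mm, 20 mm thick, fixed to the bench. Origin on the table, under the flywheel's vertical axis; the base plate reaches from 150 mm to its -y side to 350 mm to its +y side; the tray leaves the head on the +y side. z is up
- hub (a point): top centre of the flywheel on its axis, 142 mm above the table. The flywheel is a dark flat disc 224 mm across with a red band; its upper face is 137 mm above the table
- knob (a point): the orange upright knob on the flywheel, a round post 28 mm thick, 88 mm from the axis, that goes from 137 to 210 mm above the table; this point is its centre line at 180 mm. To turn the wheel slowly takes about 3 N at the knob on the plain part, rising over 0.3 rad to 10 to 15 N at the top of the hump; past its top the push drops to nothing as the catch pulls the wheel on into the notch; turning on out of the notch is stiff again, but less
- wheel (a joint): angle of the flywheel in rad, growing counter-clockwise seen from above; 0.05 to 0.9 at the start. Its zero is a backstop that bars turning clockwise below it. The hump's top comes 0.8 to 2.6 rad after the start, elsewhere every time, without any mark; the notch is about 0.4 rad long and lies 0.3 to 0.7 rad past the hump's top. The wheel stays where it is left
- catch (a joint): travel in m of the sprung catch roller hidden in the head under the flywheel: 0 on the plain part, up to +0.008 on top of the hump, about -0.005 when dropped into the notch just past the hump, 0 again farther on
- tray (a joint): how far the aluminium tray stands out of the press in m: 0 fully home against its stop, growing as it slides out along the press's +y axis; 0.06 to 0.10 at the start. It takes about 3 N to slide
- tray_grip (a point): top centre of the tray's red upright grip, a plate 60 mm (press x) x 14 mm (press y) that goes from 30 to 90 mm above the table; nothing stands near it on its +y side
- tin: flat wax tin, brass with a pale lid, 48 mm across, 34 mm high, standing on the press's base plate in front of the tray. A bystander, to be left alone. Origin at its underside
- spool: blue thread spool, 34 mm across, 39 mm high, standing on the base plate behind the tray. A bystander, to be left alone. Origin at its underside
- mallet: hammer lying on the table. A bystander, to be left alone. Origin at its underside
- weight: dark steel weight with a knob, 70 mm across, 66 mm high. A bystander, to be left alone. Origin at its underside
- glue: white bottle with red cap, 60 mm across, 120 mm high. A bystander, to be left alone. Origin at its underside

How it is judged:
By the outcome, as a careful person would: the job done as asked, in the order asked, and still so for the second after the job is handed in, with the robot touching nothing.
It also fails if it takes over 64 s, if anything falls off the work surface, if the arm or the gripper's body presses on something with over 40 N, if the wrist force passes 120 N, or if a joint passes its speed limit or range.

## Working session

There is one attempt and no reset: what is moved stays moved. The work goes in short steps, Python scripts to look and compute and a tool call to move; the robot and the scene stay as the last step left them, time stands still between calls to the robot, and variables do not carry over. Pictures are saved under pics/ and viewed, at most 10 in all, crops included, and the job is handed in when it is done.

Besides the shell and the picture viewer there is one more tool, called by a JSON object that holds its "name" and its "arguments", one argument or row to a line. move_arm: Moves the arm, as the interface text tells. Its arguments: {"type":"object","properties":{"rows":{"type":"array","items":{"type":"array","items":{"type":"number"}}}},"required":["rows"]}

```bash
mkdir -p pics; cat > h.py <<'E'
import numpy as np, cv2
from scipy.spatial.transform import Rotation as R
from workcell import get_obs, optics, close_job, spotter, ctrl
def cal(n):
    c=optics.calibration(n); o=np.array(c["orientation"],float)
    M=o if o.shape==(3,3) else R.from_rotvec(o).as_matrix()
    return np.array(c["camera_matrix"]),np.array(c["distortion"]),np.array(c["xyz"],float),M
def at_z(n,p,z):
    K,D,x,M=cal(n); u=cv2.undistortPoints(np.array([[p]],float),K,D)[0,0]
    d=M@np.array([u[0],u[1],1]); return x+d*(z-x[2])/d[2]
def proj(n,P):
    K,D,x,M=cal(n); return cv2.projectPoints((np.atleast_2d(P)-x)@M,np.zeros(3),np.zeros(3),K,D)[0][:,0]
E
python3 - <<'E'
from h import *
for n in("scene","top"):
    im=optics.get_image(n); cv2.imwrite(f"pics/{n}0.png",im)
    print(n,cal(n)[2])
    for l,z in(("press",102),("hub",142),("knob",180),("tray_grip",90),("tin",34),("spool",39),("mallet",20),("weight",40),("glue",80)):
        r=spotter.find_in(n,l)
        print(l,[(np.round(a["point"],1).tolist(),round(a["conf"],2),at_z(n,a["point"],z).round(0).tolist()) for a in r[:2]])
print(get_obs())
E
```

```text
scene [1298.57004357 -590.40007781 1084.04205392]
press [([351.3, 223.4], 0.74, [594.0, -14.0, 102.0])]
hub [([349.0, 220.5], 0.88, [611.0, -37.0, 142.0])]
knob [([330.5, 207.7], 0.59, [577.0, -72.0, 180.0])]
tray_grip [([404.0, 204.3], 0.56, [608.0, 160.0, 90.0])]
tin [([399.5, 179.6], 0.72, [477.0, 262.0, 34.0]), ([209.8, 242.2], 0.6, [389.0, -343.0, 34.0])]
spool [([403.5, 227.6], 0.69, [643.0, 137.0, 39.0])]
mallet [([177.1, 291.6], 0.77, [484.0, -482.0, 20.0])]
weight [([224.8, 325.6], 0.94, [653.0, -426.0, 40.0])]
glue [([209.3, 245.9], 0.56, [440.0, -361.0, 80.0])]
top [ 473.87075878  -94.85241541 1009.94624467]
press [([268.9, 201.7], 0.74, [538.0, 42.0, 102.0])]
hub [([267.2, 199.3], 0.86, [541.0, 40.0, 142.0])]
knob [([296.7, 208.3], 0.71, [517.0, -32.0, 180.0]), ([238.0, 157.4], 0.5, [633.0, 99.0, 180.0])]
tray_grip [([212.6, 193.5], 0.68, [561.0, 184.0, 90.0])]
tin [([189.8, 227.2], 0.85, [479.0, 260.0, 34.0]), ([240.6, 155.6], 0.57, [666.0, 127.0, 34.0])]
spool [([237.8, 155.9], 0.64, [664.0, 133.0, 39.0])]
mallet [([466.3, 237.4], 0.66, [442.0, -462.0, 20.0])]
weight [([444.5, 167.1], 0.83, [625.0, -406.0, 40.0])]
glue [([420.9, 257.5], 0.93, [397.0, -327.0, 80.0])]
{'t': 1.0, 'qpos': array([-1.26798762e+00,  4.23106115e-01,  1.62989598e+00, -9.33668877e-06,
        1.08861689e+00, -1.90130111e-02]), 'qvel': array([ 1.45038651e-03, -7.40655568e-04, -1.86662805e-04,  9.00530549e-04,
       -8.47348898e-04,  8.74691805e-05]), 'joint_torque': array([ 1.46991035e-03, -5.44587815e+01, -2.74047124e+01,  6.45249942e-02,
        1.68660429e-02, -2.38179929e-07]), 'ee_pos': array([ 197.69235623, -592.88866139,  184.57282116]), 'orientation': array([-3.10098313e+00, -5.03340425e-01,  1.87136382e-05]), 'ft_force': array([-0.00843941,  0.24221372,  0.14451754]), 'moment': array([-0.04158097,  0.00364454,  0.01150923]), 'grasp_force': 0.0, 'width': 87.736663049969}
```

```bash
python3 - <<'E'
import cv2
a=cv2.imread("pics/top0.png")[90:310,120:400]; cv2.imwrite("pics/top0c.png",cv2.resize(a,None,fx=2.7,fy=2.7,interpolation=cv2.INTER_CUBIC))
a=cv2.imread("pics/scene0.png")[110:330,250:530]; cv2.imwrite("pics/sc0c.png",cv2.resize(a,None,fx=2.7,fy=2.7,interpolation=cv2.INTER_CUBIC))
E
```

```text
(no output)
```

View pics/top0c.png

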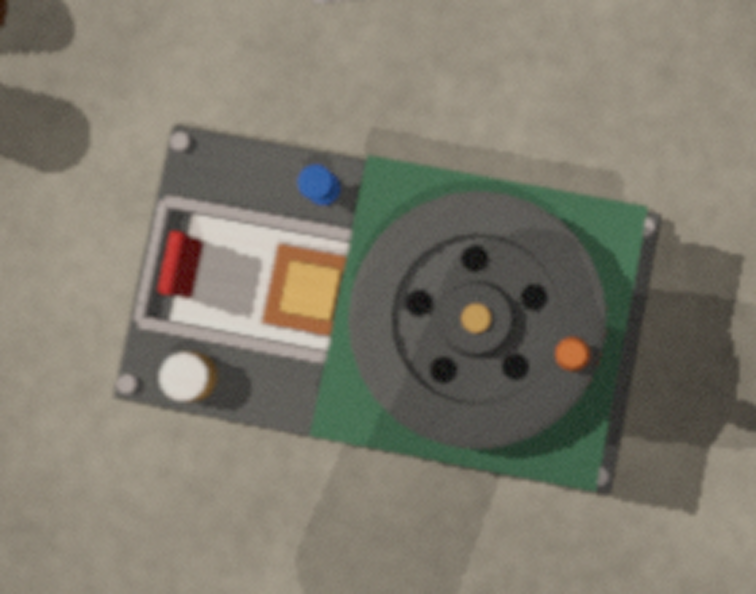

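View pics/sc0c.png

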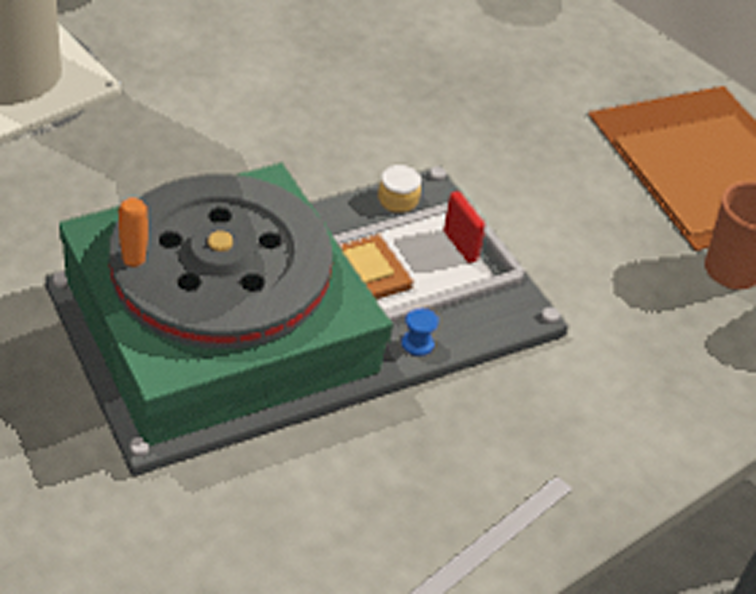

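```bash
python3 - <<'E'
from h import *
f=lambda x,y:(120+(x+.5)/2.7-.5,90+(y+.5)/2.7-.5)
g=lambda x,y:(250+(x+.5)/2.7-.5,110+(y+.5)/2.7-.5)
T=lambda x,y,z:at_z("top",f(x,y),z)
def tri(pa,pb):
    A=[];b=[]
    for n,p in(("top",pa),("scene",pb)):
        c=cal(n)[2]; d=at_z(n,p,0)-c; d/=np.linalg.norm(d); P=np.eye(3)-np.outer(d,d); A.append(P);b.append(P@c)
    return np.linalg.lstsq(np.vstack(A),np.hstack(b),rcond=None)[0]
print("hub",T(476,318,142),at_z("scene",g(221,241),142),tri(f(476,318),g(221,241)))
print("knobtop",T(571,353,210),tri(f(571,353),g(133,204)))
print("grip", T(173,263,90), "ends",T(180,233,90),T(166,293,90))
print("scene grip top ends",at_z("scene",g(450,195),90),at_z("scene",g(479,232),90))
c=[T(*p,102) for p in((368,156),(648,206),(597,490),(312,436))]; print("head",np.round(c),np.mean(c,0))
b=[T(*p,20) for p in((175,125),(116,397))]; print("base",np.round(b))
for a,bb in((c[0],c[1]),(c[3],c[2])): d=a-bb; print("ydir",np.degrees(np.arctan2(d[1],d[0])))
for a,bb in((c[0],c[3]),(c[1],c[2]),(b[0],b[1])): d=a-bb; print("xdir",np.degrees(np.arctan2(d[1],d[0])))
print("tin",T(184,376,54),"spool",T(319,185,59))
o=get_obs(); print(R.from_rotvec(o["orientation"]).as_matrix().round(3), ctrl.grip_point_offset)
E
```

```text
hub [520.5550758  -27.40526489 142.        ] [521.41435157 -29.38403904 142.        ] [520.32158102 -27.8231257  140.34774261]
knobtop [ 488.11514674 -107.40465134  210.        ] [ 487.57777201 -108.47339083  206.26321593]
grip [578.46775536 256.24125358  90.        ] ends [606.25722308 250.06617171  90.        ] [550.79510088 262.39946818  90.        ]
scene grip top ends [556.13577781 251.36806433  90.        ] [617.00425455 238.66676706  90.        ]
head [[ 672.   73.  102.]
 [ 622. -181.  102.]
 [ 369. -130.  102.]
 [ 419.  124.  102.]] [520.40984457 -28.52325153 102.        ]
base [[726. 283.  20.]
 [455. 338.  20.]]
ydir 78.70048235105152
ydir 78.7165984549559
xdir -11.362129925414862
xdir -11.36709146927428
xdir -11.517352845334367
tin [474.37573252 258.01602205  54.        ] spool [654.5353937  128.01691143  59.        ]
[[ 0.949  0.316 -0.   ]
 [ 0.316 -0.949  0.   ]
 [-0.    -0.    -1.   ]] 18.700000000000003
```

{"name": "move_arm", "arguments": {
  "rows": [
    [4.2, -3.6, -0.6, 0, 100],
    [4.2, -3.6, -0.6, 0, 100],
    [4.2, -3.6, -0.6, 0, 100],
    [4.2, -3.6, -0.6, 0, 100],
    [4.2, -3.6, -0.6, 0, 100],
    [4.2, -3.6, -0.6, 0, 100],
    [4.2, -3.6, -0.6, 0, 100],
    [4.2, -3.6, -0.6, 0, 100],
    [4.2, -3.6, -0.6, 0, 100],
    [4.2, -3.6, -0.6, 0, 100]
  ]
}}

```text
t: 2.25
ee_pos: [483.1, -116.9, 245.1]
orientation: [3.101, 0.503, 0.001]
ft_force: [-0.1, -0.2, -0.9]
width: 87.9
grasp_force: 0.0
```

{"name": "move_arm", "arguments": {
  "rows": [
    [0, 0, 0, -10, 100],
    [0, 0, 0, -10, 100],
    [0, 0, 0, -10, 100],
    [0, 0, 0, -10, 100],
    [0, 0, 0, -9.5, 100],
    [0, 0, 0, 0, 100]
  ]
}}

```text
t: 3.0
ee_pos: [482.3, -118.5, 244.7]
orientation: [2.607, 1.753, 0.0]
ft_force: [0.2, 0.7, -0.0]
width: 87.3
grasp_force: 0.0
```

```bash
cat > s.py <<'E'
from h import *
import sys
H=np.array([520.5,-28.]); o=get_obs(); M=R.from_rotvec(o["orientation"]).as_matrix(); p=o["ee_pos"]
th=np.degrees(np.arctan2(*(p[:2]-H)[::-1])); r=np.hypot(*(p[:2]-H))
print("t",o["t"],"p",p.round(1),"phi",np.degrees(np.arctan2(M[1,1],M[0,1])).round(1),"th",th.round(1),"r",r.round(1),"w",o["width"].__round__(1),"gf",round(o["grasp_force"],1),"Ftool",(M.T@o["ft_force"]).round(1),"j6",o["qpos"][5].round(2))
t=np.array(list(map(float,sys.argv[1:4]))) if len(sys.argv)>3 else None
if t is not None: print("shift tool mm",(M.T@(t-p)).round(1))
E
python3 s.py 488 -108 161
```

```text
t 3.0 p [ 482.3 -118.5  244.7] phi -22.1 th -112.9 r 98.3 w 87.3 gf 0.0 Ftool [ 0.8 -0.1  0. ] j6 0.12
shift tool mm [11.9  1.3 83.7]
```

{"name": "move_arm", "arguments": {
  "rows": [
    [1.2, 0.1, 0, 0, 100],
    [0, 0, 2.8, 0, 100],
    [0, 0, 2.8, 0, 100],
    [0, 0, 2.8, 0, 100],
    [0, 0, 0, 0, 10],
    [0, 0, 0, 0, 10],
    [0, 0, 0, 0, 10],
    [0, 0, 0, 0, 10],
    [0, 0, 0, 0, 10]
  ]
}}

```text
t: 4.12
ee_pos: [487.9, -107.9, 161.1]
orientation: [2.605, 1.755, 0.001]
ft_force: [-0.3, 0.8, -0.1]
width: 41.2
grasp_force: 0.0
```

```bash
python3 s.py
```

```text
t 4.125 p [ 487.9 -107.9  161.1] phi -22.1 th -112.2 r 86.3 w 41.2 gf 0.0 Ftool [ 0.6 -0.6  0.1] j6 0.14
```

{"name": "move_arm", "arguments": {
  "rows": [
    [0, 0, 0, 0, 10],
    [0, 0, 0, 0, 10],
    [0, 0, 0, 0, 10],
    [0, 0, 0, 0, 10]
  ]
}}

```text
t: 4.62
ee_pos: [488.1, -108.0, 160.7]
orientation: [2.605, 1.755, 0.001]
ft_force: [1.6, -1.6, 0.8]
width: 26.4
grasp_force: 30.0
```

```bash
python3 s.py
```

```text
t 4.625 p [ 488.1 -108.   160.7] phi -22.1 th -112.1 r 86.3 w 26.4 gf 30.0 Ftool [-0.9  2.1 -0.8] j6 0.14
```

{"name": "move_arm", "arguments": {
  "rows": [
    [0.005, 0.306, 0, -2, 10],
    [0.005, 0.306, 0, -2, 10],
    [0.005, 0.306, 0, -2, 10],
    [0.005, 0.306, 0, -2, 10],
    [0.005, 0.306, 0, -2, 10],
    [0.005, 0.306, 0, -2, 10],
    [0.005, 0.306, 0, -2, 10],
    [0.005, 0.306, 0, -2, 10],
    [0.005, 0.306, 0, -2, 10],
    [0.005, 0.306, 0, -2, 10]
  ]
}}

```text
t: 5.88
ee_pos: [517.6, -114.4, 160.7]
orientation: [2.258, 2.184, -0.001]
ft_force: [-4.5, -1.2, 5.6]
width: 26.4
grasp_force: 30.0
```

```bash
python3 s.py
```

```text
t 5.875 p [ 517.6 -114.4  160.7] phi -1.9 th -91.9 r 86.5 w 26.4 gf 30.0 Ftool [-1.3 -4.5 -5.6] j6 -0.21
```

{"name": "move_arm", "arguments": {
  "rows": [
    [0.005, 0.306, 0, -2, 10],
    [0.005, 0.306, 0, -2, 10],
    [0.005, 0.306, 0, -2, 10],
    [0.005, 0.306, 0, -2, 10],
    [0.005, 0.306, 0, -2, 10],
    [0.005, 0.306, 0, -2, 10],
    [0.005, 0.306, 0, -2, 10],
    [0.005, 0.306, 0, -2, 10]
  ]
}}

```text
t: 6.88
ee_pos: [541.9, -112.0, 160.7]
orientation: [1.932, 2.477, -0.001]
ft_force: [-1.2, -1.3, 6.5]
width: 26.3
grasp_force: 30.0
```

```bash
python3 s.py
```

```text
t 6.875 p [ 541.9 -112.   160.7] phi 14.1 th -75.7 r 86.7 w 26.3 gf 30.0 Ftool [-0.9 -1.5 -6.5] j6 -0.47
```

{"name": "move_arm", "arguments": {
  "rows": [
    [0.005, 0.306, 0, -2, 10],
    [0.005, 0.306, 0, -2, 10],
    [0.005, 0.306, 0, -2, 10],
    [0.005, 0.306, 0, -2, 10],
    [0.005, 0.306, 0, -2, 10]
  ]
}}

```text
t: 7.5
ee_pos: [555.9, -107.3, 160.7]
orientation: [-1.709, -2.636, 0.002]
ft_force: [-3.9, -3.2, 8.2]
width: 26.5
grasp_force: 30.0
```

```bash
python3 s.py
```

```text
t 7.5 p [ 555.9 -107.3  160.7] phi 24.1 th -65.9 r 86.8 w 26.5 gf 30.0 Ftool [-1.3 -4.9 -8.2] j6 -0.63
```

{"name": "move_arm", "arguments": {
  "rows": [
    [0.005, 0.306, 0, -2, 10],
    [0.005, 0.306, 0, -2, 10],
    [0.005, 0.306, 0, -2, 10],
    [0.005, 0.306, 0, -2, 10]
  ]
}}

```text
t: 8.0
ee_pos: [566.3, -101.9, 160.7]
orientation: [-1.521, -2.748, 0.003]
ft_force: [-6.0, -6.5, 9.0]
width: 26.4
grasp_force: 30.0
```

```bash
python3 s.py
```

```text
t 8.0 p [ 566.3 -101.9  160.7] phi 32.1 th -58.2 r 87.0 w 26.4 gf 30.0 Ftool [-2.3 -8.6 -9. ] j6 -0.76
```

{"name": "move_arm", "arguments": {
  "rows": [
    [0.003, 0.23, 0, -1.5, 10],
    [0.003, 0.23, 0, -1.5, 10]
  ]
}}

```text
t: 8.25
ee_pos: [570.1, -99.5, 160.7]
orientation: [-1.449, -2.786, 0.003]
ft_force: [-4.6, -5.2, 7.6]
width: 26.6
grasp_force: 30.0
```

```bash
python3 s.py
```

```text
t 8.25 p [570.1 -99.5 160.7] phi 35.0 th -55.3 r 87.0 w 26.6 gf 30.0 Ftool [-1.6 -6.8 -7.6] j6 -0.8
```

{"name": "move_arm", "arguments": {
  "rows": [
    [0.003, 0.23, 0, -1.5, 10],
    [0.003, 0.23, 0, -1.5, 10]
  ]
}}

```text
t: 8.5
ee_pos: [574.5, -96.4, 160.7]
orientation: [1.376, 2.824, -0.001]
ft_force: [-2.8, -2.4, 6.6]
width: 26.6
grasp_force: 30.0
```

```bash
python3 s.py
```

```text
t 8.5 p [574.5 -96.4 160.7] phi 38.0 th -51.7 r 87.2 w 26.6 gf 30.0 Ftool [-0.2 -3.7 -6.6] j6 -0.85
```

{"name": "move_arm", "arguments": {
  "rows": [
    [0.003, 0.23, 0, -1.5, 10],
    [0.003, 0.23, 0, -1.5, 10]
  ]
}}

```text
t: 8.75
ee_pos: [579.3, -92.5, 160.7]
orientation: [1.3, 2.858, 0.002]
ft_force: [2.4, -0.9, 3.0]
width: 26.6
grasp_force: 30.0
```

```bash
python3 s.py
```

```text
t 8.75 p [579.3 -92.5 160.7] phi 41.1 th -47.6 r 87.2 w 26.6 gf 30.0 Ftool [-2.2  1.3 -3. ] j6 -0.9
```

{"name": "move_arm", "arguments": {
  "rows": [
    [0.003, 0.23, 0, -1.5, 10],
    [0.003, 0.23, 0, -1.5, 10],
    [0.003, 0.23, 0, -1.5, 10]
  ]
}}

```text
t: 9.12
ee_pos: [584.0, -88.0, 160.8]
orientation: [1.188, 2.907, 0.001]
ft_force: [4.8, 0.7, 1.3]
width: 26.4
grasp_force: 30.0
```

```bash
python3 s.py
```

```text
t 9.125 p [584.  -88.  160.8] phi 45.5 th -43.4 r 87.4 w 26.4 gf 30.0 Ftool [-2.9  3.9 -1.3] j6 -0.96
```

{"name": "move_arm", "arguments": {
  "rows": [
    [0.003, 0.23, 0, -1.5, 10],
    [0.003, 0.23, 0, -1.5, 10],
    [0.003, 0.23, 0, -1.5, 10]
  ]
}}

```text
t: 9.5
ee_pos: [588.3, -83.2, 160.8]
orientation: [1.073, 2.952, -0.0]
ft_force: [5.2, -1.6, 1.7]
width: 26.5
grasp_force: 30.0
```

```bash
python3 s.py
```

```text
t 9.5 p [588.3 -83.2 160.8] phi 50.0 th -39.1 r 87.4 w 26.5 gf 30.0 Ftool [-5.   2.1 -1.7] j6 -1.03
```

{"name": "move_arm", "arguments": {
  "rows": [
    [0.003, 0.23, 0, -1.5, 10],
    [0.003, 0.23, 0, -1.5, 10],
    [0.003, 0.23, 0, -1.5, 10]
  ]
}}

```text
t: 9.88
ee_pos: [592.4, -77.9, 160.7]
orientation: [0.957, 2.992, -0.001]
ft_force: [4.3, -1.5, 3.8]
width: 26.8
grasp_force: 30.0
```

```bash
python3 s.py
```

```text
t 9.875 p [592.4 -77.9 160.7] phi 54.5 th -34.8 r 87.5 w 26.8 gf 30.0 Ftool [-4.4  1.3 -3.8] j6 -1.1
```

{"name": "move_arm", "arguments": {
  "rows": [
    [0.003, 0.23, 0, -1.5, 10],
    [0.003, 0.23, 0, -1.5, 10]
  ]
}}

```text
t: 10.12
ee_pos: [594.8, -74.3, 160.7]
orientation: [0.878, 3.016, -0.001]
ft_force: [4.5, -3.2, 1.4]
width: 26.5
grasp_force: 30.0
```

```bash
python3 s.py
```

```text
t 10.125 p [594.8 -74.3 160.7] phi 57.5 th -31.9 r 87.5 w 26.5 gf 30.0 Ftool [-5.5 -0.3 -1.4] j6 -1.15
```

{"name": "move_arm", "arguments": {
  "rows": [
    [0.003, 0.23, 0, -1.5, 10],
    [0.003, 0.23, 0, -1.5, 10]
  ]
}}

```text
t: 10.38
ee_pos: [597.0, -70.7, 160.7]
orientation: [0.799, 3.038, -0.002]
ft_force: [4.6, -4.8, 4.5]
width: 26.6
grasp_force: 30.0
```

```bash
python3 s.py
```

```text
t 10.375 p [597.  -70.7 160.7] phi 60.5 th -29.1 r 87.6 w 26.6 gf 30.0 Ftool [-6.4 -1.9 -4.5] j6 -1.19
```

{"name": "move_arm", "arguments": {
  "rows": [
    [0, 0, 0, 0, 100],
    [0, 0, 0, 0, 100],
    [0, 0, 0, 0, 100],
    [0, 0, 0, 0, 100],
    [0, 0, 0, 0, 100],
    [0, 0, -3, 0, 100],
    [0, 0, -3, 0, 100],
    [0, 0, -3, 0, 100],
    [0, 0, -1, 0, 100],
    [0, 0, 0, 0, 100]
  ]
}}

```text
t: 11.62
ee_pos: [597.0, -69.8, 260.6]
orientation: [0.801, 3.037, 0.0]
ft_force: [-0.1, 0.1, -0.8]
width: 87.7
grasp_force: 0.0
```

```bash
python3 s.py; python3 - <<'E'
from h import *
im=optics.get_image("scene")
a=im[110:330,250:530]; cv2.imwrite("pics/sc1c.png",cv2.resize(a,None,fx=2.7,fy=2.7,interpolation=cv2.INTER_CUBIC))
E
```

```text
t 11.625 p [597.  -69.8 260.6] phi 60.4 th -28.7 r 87.2 w 87.7 gf 0.0 Ftool [0.1 0.  0.8] j6 -1.19
```

View pics/sc1c.png

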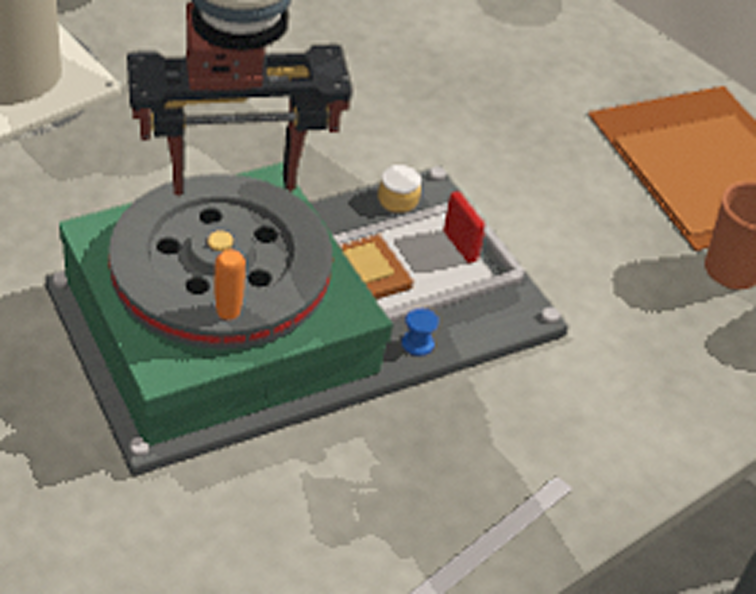

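{"name": "move_arm", "arguments": {
  "rows": [
    [0, 0, 0, 10.3, 0],
    [0, 0, 0, 10.3, 0],
    [0, 0, 0, 10.3, 0],
    [0, 0, 0, 10.3, 0],
    [0, 0, 0, 10.3, 0],
    [0, 0, 0, 10.3, 0],
    [0, 0, 0, 10, 0],
    [0, 0, 0, 0, 0]
  ]
}}

```text
t: 12.68
ee_pos: [596.2, -69.7, 259.0]
orientation: [-2.427, -1.991, 0.003]
ft_force: [0.0, -0.0, -0.0]
width: 11.2
grasp_force: 0.0
```

```bash
python3 s.py 587 301 260; python3 - <<'E'
from h import *
print("knob",at_z("scene",(250+230.5/2.7-.5,110+256.5/2.7-.5),210))
E
```

```text
t 12.675 p [596.2 -69.7 259. ] phi -11.3 th -28.9 r 86.4 w 11.2 gf 0.0 Ftool [0. 0. 0.] j6 0.06
shift tool mm [361.8 -81.5  -0.9]
knob [598.14045883 -74.06231888 210.        ]
```

{"name": "move_arm", "arguments": {
  "rows": [
    [5.2, -1.2, 0, 0, 0],
    [5.2, -1.2, 0, 0, 0],
    [5.2, -1.2, 0, 0, 0],
    [5.2, -1.2, 0, 0, 0],
    [5.2, -1.2, 0, 0, 0],
    [5.2, -1.2, 0, 0, 0],
    [5.1, -1.0, 0, 0, 0],
    [0, 0, 0, 0, 0],
    [0, 0, 0, 0, 0]
  ]
}}

```text
t: 13.8
ee_pos: [587.6, 301.6, 259.6]
orientation: [-2.428, -1.994, 0.003]
ft_force: [1.1, -0.8, -0.1]
width: 1.0
grasp_force: 0.0
```

```bash
python3 s.py 587 301 60
```

```text
t 13.8 p [587.6 301.6 259.6] phi -11.2 th 78.5 r 336.4 w 1.0 gf 0.0 Ftool [-0.5  1.3  0.1] j6 0.65
shift tool mm [ -0.5  -0.2 199.6]
```

{"name": "move_arm", "arguments": {
  "rows": [
    [0, 0, 5, 0, 0],
    [0, 0, 5, 0, 0],
    [0, 0, 5, 0, 0],
    [0, 0, 3, 0, 0],
    [0, 0, 2, 0, 0],
    [0, 0, 0, 0, 0],
    [0, 0, 0, 0, 0]
  ]
}}

```text
t: 14.68
ee_pos: [589.2, 302.3, 62.0]
orientation: [2.43, 1.99, 0.003]
ft_force: [0.0, -1.1, 0.0]
width: 0.9
grasp_force: 0.0
```

{"name": "move_arm", "arguments": {
  "rows": [
    [-0.6, 0, 0, 0, 0],
    [-0.6, 0, 0, 0, 0],
    [-0.6, 0, 0, 0, 0],
    [-0.6, 0, 0, 0, 0],
    [-0.6, 0, 0, 0, 0],
    [-0.6, 0, 0, 0, 0],
    [-0.6, 0, 0, 0, 0],
    [-0.6, 0, 0, 0, 0]
  ]
}}

```text
t: 15.68
ee_pos: [578.5, 254.8, 60.5]
orientation: [-2.43, -1.991, 0.0]
ft_force: [-0.8, -0.1, -0.3]
width: 0.9
grasp_force: 0.0
```

```bash
python3 s.py; python3 - <<'E'
from h import *
im=optics.get_image("scene")
a=im[110:330,250:530]; cv2.imwrite("pics/sc2c.png",cv2.resize(a,None,fx=2.7,fy=2.7,interpolation=cv2.INTER_CUBIC))
E
```

```text
t 15.675 p [578.5 254.8  60.5] phi -11.4 th 78.4 r 288.7 w 0.9 gf 0.0 Ftool [-0.3 -0.8  0.3] j6 0.59
```

View pics/sc2c.png

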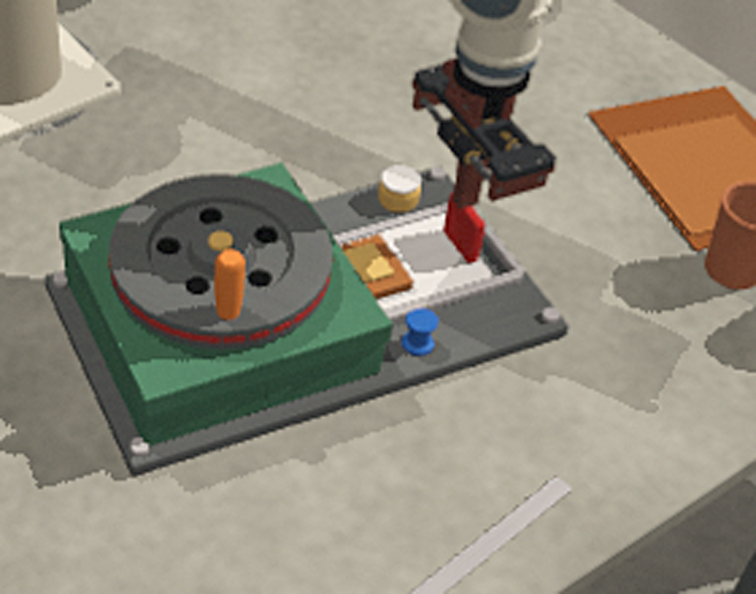

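The finger stands right behind the grip (crop 466,190), and the grip hasn't moved yet.

{"name": "move_arm", "arguments": {
  "rows": [
    [-0.6, 0, 0, 0, 0],
    [-0.6, 0, 0, 0, 0],
    [-0.6, 0, 0, 0, 0],
    [-0.6, 0, 0, 0, 0],
    [-0.6, 0, 0, 0, 0],
    [-0.6, 0, 0, 0, 0]
  ]
}}

```text
t: 16.48
ee_pos: [571.5, 219.5, 60.6]
orientation: [-2.43, -1.991, -0.0]
ft_force: [0.5, 0.5, -0.5]
width: 0.4
grasp_force: 0.0
```

```bash
python3 s.py
```

```text
t 16.475 p [571.5 219.5  60.6] phi -11.4 th 78.4 r 252.7 w 0.4 gf 0.0 Ftool [0.6 0.4 0.5] j6 0.55
```

{"name": "move_arm", "arguments": {
  "rows": [
    [-0.6, 0, 0, 0, 0],
    [-0.6, 0, 0, 0, 0],
    [-0.6, 0, 0, 0, 0]
  ]
}}

```text
t: 16.85
ee_pos: [568.0, 201.8, 60.6]
orientation: [-2.43, -1.991, -0.0]
ft_force: [-0.6, 0.3, -0.4]
width: 0.8
grasp_force: 0.0
```

```bash
python3 s.py
```

```text
t 16.85 p [568.  201.8  60.6] phi -11.4 th 78.3 r 234.7 w 0.8 gf 0.0 Ftool [ 0.2 -0.6  0.4] j6 0.52
```

```bash
python3 - <<'E'
from h import *
a=optics.get_image("scene")[110:330,250:530]; b=optics.get_image("top")[90:310,120:400]
cv2.imwrite("pics/sc3c.png",cv2.resize(np.hstack([a[:,80:220],b[:,:140]]),None,fx=2.7,fy=2.7,interpolation=cv2.INTER_CUBIC))
E
```

```text
(no output)
```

View pics/sc3c.png

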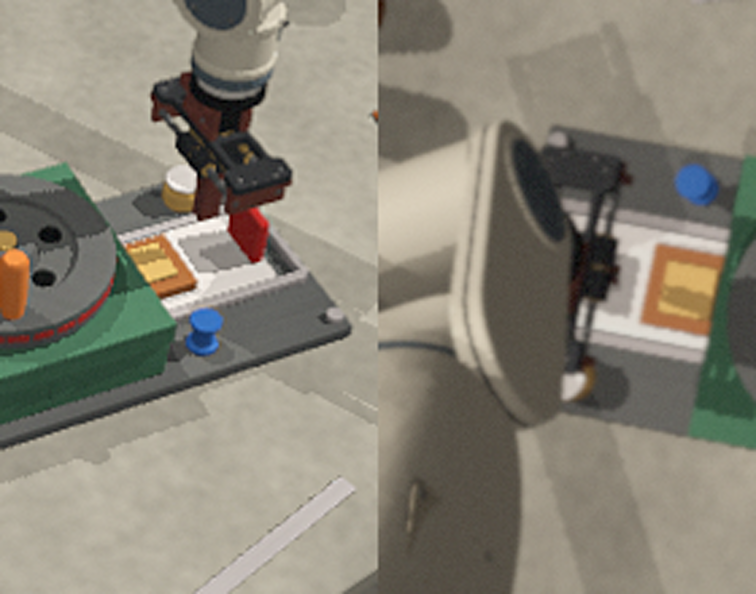

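```bash
python3 - <<'E'
from h import *
H=np.array([520.5,-28.]);a=np.radians(-11.35);ex=np.array([np.cos(a),np.sin(a)]);ey=np.array([-ex[1],ex[0]])
o=get_obs();p=o["ee_pos"];print(p,(p[:2]-H)@ex,(p[:2]-H)@ey)
W=lambda x,y,z:[*(H+x*ex+y*ey),z]
for n,q in(("scene",(330,110)),("top",(120-140,90))):
    for nm,P in(("tcp",p),("gripTop x-30",W(-30,290,90)),("x+30",W(30,290,90)),("bot+30",W(30,290,30)),("bot-30",W(-30,290,30))): print(n,nm,((proj(n,P)[0]-q)*2.7).round(0))
r=spotter.regions_of("scene","tray_grip"); print([(x["point"],x["conf"]) for x in r])
E
```

```text
[567.79210989 201.57546346  60.53365973] 1.186363400497869 234.39289584773428
scene tcp [202. 237.]
scene gripTop x-30 [236. 186.]
scene x+30 [264. 221.]
scene bot+30 [255. 261.]
scene bot-30 [228. 226.]
top tcp [619. 276.]
top gripTop x-30 [543. 295.]
top x+30 [557. 231.]
top bot+30 [579. 240.]
top bot-30 [567. 300.]
[([405.9, 203.7], 0.86), ([404.1, 228.4], 0.6)]
```

```bash
python3 - <<'E'
from h import *
im=optics.get_image("scene")
P=proj("scene",get_obs()["ee_pos"])[0]; print(P)
b=im[150:225,370:460]; b=cv2.resize(b,None,fx=8,fy=8,interpolation=cv2.INTER_CUBIC)
cv2.circle(b,tuple(int(v) for v in ((P-[370,150])*8)),5,(0,255,0),1)
cv2.imwrite("pics/z.png",b)
E
```

```text
[404.90292492 197.80082965]
```

View pics/z.png

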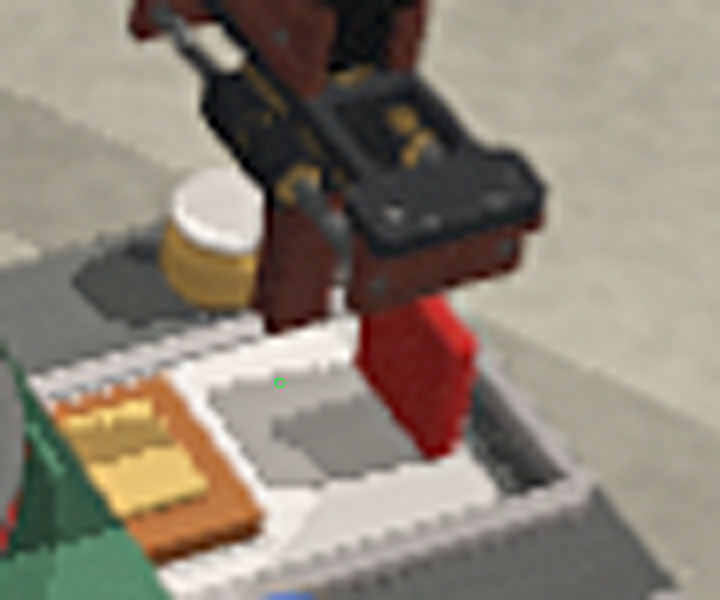

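```bash
python3 - <<'E'
from h import *
print("sc1 tcp pred",proj("scene",[597,-69.8,260.6])[0],"seen mid tips",250+235/2.7,110+189/2.7)
p=np.array([567.8,201.6,60.5])
for dz in(0,10,20,30): print(dz,proj("scene",p+[0,0,dz])[0])
for z in (40,60,80): print(at_z("scene",(406.5,190.5),z))
print("grip corner top right/left seen", [at_z("scene",(370+x/8,150+y/8),z).round(0).tolist() for x,y in((475,345),(440,455)) for z in (30,60,75,90)])
A=[at_z("top",(120+173/2.7,90+263/2.7),z).round(0).tolist() for z in(60,75,90)];print(A)
print("tin top scene",at_z("scene",(370+225/8,150+208/8),54),"spool",at_z("scene",(250+422/2.7,110+318/2.7),59))
E
```

```text
sc1 tcp pred [336.66078091 188.67617632] seen mid tips 337.03703703703707 180.0
0 [404.69323855 197.84763304]
10 [405.13399142 195.40108073]
20 [405.57893405 192.93041129]
30 [406.0281239  190.43527999]
[531.66047978 242.87417373  40.        ]
[546.35164209 226.91170845  60.        ]
[561.0428044  210.94924318  80.        ]
grip corner top right/left seen [[572.0, 302.0, 30.0], [592.0, 277.0, 60.0], [603.0, 264.0, 75.0], [613.0, 251.0, 90.0], [609.0, 251.0, 30.0], [628.0, 227.0, 60.0], [638.0, 215.0, 75.0], [648.0, 203.0, 90.0]]
[[581.0, 267.0, 60.0], [579.0, 261.0, 75.0], [578.0, 255.0, 90.0]]
tin top scene [477.97868108 252.46538022  54.        ] spool [660.32629358 129.18730878  59.        ]
```

{"name": "move_arm", "arguments": {
  "rows": [
    [0, 0, -2, 0, 0],
    [3, 0, 0, 0, 0],
    [4, 0, 0, 0, 0],
    [3.5, 0, 0, 0, 0],
    [0, 0, 2, 0, 0],
    [0, 0, 1.5, 0, 0],
    [0, 0, 1, 0, 0],
    [0, 0, 0, 0, 0]
  ]
}}

```text
t: 18.05
ee_pos: [587.9, 303.9, 34.4]
orientation: [-2.431, -1.989, 0.004]
ft_force: [0.4, -0.9, 0.3]
width: 0.5
grasp_force: 0.0
```

```bash
python3 s.py;  python3 - <<'E'
from h import *
im=optics.get_image("scene")
P=proj("scene",get_obs()["ee_pos"])[0]; print(P)
b=im[140:225,370:460]; b=cv2.resize(b,None,fx=7,fy=7,interpolation=cv2.INTER_CUBIC)
cv2.circle(b,tuple(int(v) for v in ((P-[370,140])*7)),5,(0,255,0),1)
cv2.imwrite("pics/z2.png",b)
E
```

```text
t 18.05 p [587.9 303.9  34.4] phi -11.4 th 78.5 r 338.6 w 0.5 gf 0.0 Ftool [-0.8  0.6 -0.3] j6 0.66
[434.02002298 194.87064224]
```

View pics/z2.png

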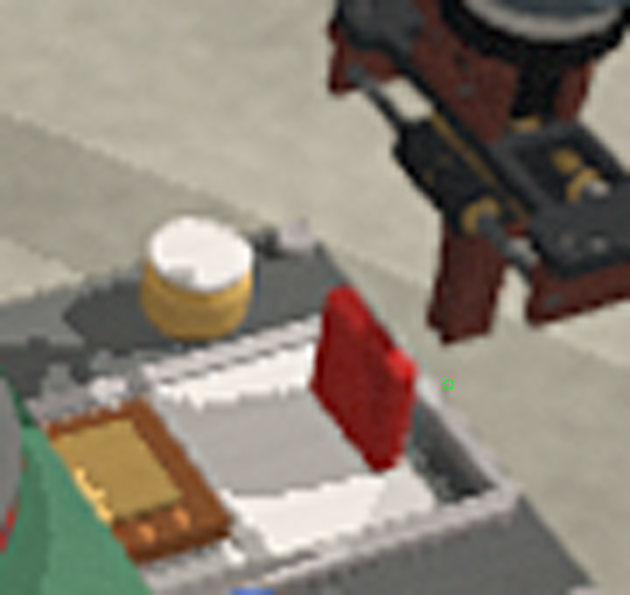

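The visible fingertip (460,340) sits about 25 mm above the reported TCP (447,383). The first pass went just over the grip; I'm now low enough.

{"name": "move_arm", "arguments": {
  "rows": [
    [-0.6, 0, 0, 0, 0],
    [-0.6, 0, 0, 0, 0],
    [-0.6, 0, 0, 0, 0],
    [-0.6, 0, 0, 0, 0],
    [-0.6, 0, 0, 0, 0],
    [-0.6, 0, 0, 0, 0],
    [-0.6, 0, 0, 0, 0],
    [-0.6, 0, 0, 0, 0],
    [-0.6, 0, 0, 0, 0]
  ]
}}

```text
t: 19.23
ee_pos: [578.0, 252.0, 35.7]
orientation: [-2.43, -1.991, -0.0]
ft_force: [-0.6, 3.9, 2.1]
width: 0.3
grasp_force: 1.4
```

```bash
python3 s.py
```

```text
t 19.225 p [578.  252.   35.7] phi -11.4 th 78.4 r 285.8 w 0.3 gf 1.4 Ftool [ 3.7 -1.4 -2.1] j6 0.59
```

{"name": "move_arm", "arguments": {
  "rows": [
    [-0.5, 0, 0, 0, 0],
    [-0.5, 0, 0, 0, 0],
    [-0.5, 0, 0, 0, 0],
    [-0.5, 0, 0, 0, 0]
  ]
}}

```text
t: 19.73
ee_pos: [574.1, 232.3, 35.6]
orientation: [2.43, 1.991, 0.0]
ft_force: [-0.4, 3.3, 2.5]
width: 0.2
grasp_force: 1.4
```

```bash
python3 s.py
```

```text
t 19.725 p [574.1 232.3  35.6] phi -11.4 th 78.4 r 265.8 w 0.2 gf 1.4 Ftool [ 3.2 -1.1 -2.5] j6 0.56
```

{"name": "move_arm", "arguments": {
  "rows": [
    [-0.5, 0, 0, 0, 0],
    [-0.5, 0, 0, 0, 0],
    [-0.4, 0, 0, 0, 0]
  ]
}}

```text
t: 20.1
ee_pos: [571.3, 218.5, 35.6]
orientation: [-2.431, -1.99, 0.0]
ft_force: [0.2, 2.9, 2.1]
width: 0.6
grasp_force: 1.4
```

{"name": "move_arm", "arguments": {
  "rows": [
    [-0.3, 0, 0, 0, 0],
    [-0.3, 0, 0, 0, 0]
  ]
}}

```text
t: 20.35
ee_pos: [570.1, 212.8, 35.5]
orientation: [-2.43, -1.991, 0.0]
ft_force: [-0.5, 2.6, 1.6]
width: 0.6
grasp_force: 1.3
```

{"name": "move_arm", "arguments": {
  "rows": [
    [-0.3, 0, 0, 0, 0],
    [-0.3, 0, 0, 0, 0]
  ]
}}

```text
t: 20.6
ee_pos: [568.9, 207.0, 35.5]
orientation: [-2.43, -1.991, 0.0]
ft_force: [0.2, 2.2, 1.8]
width: 0.4
grasp_force: 1.3
```

```bash
python3 s.py
```

```text
t 20.6 p [568.9 207.   35.5] phi -11.4 th 78.4 r 239.9 w 0.4 gf 1.3 Ftool [ 2.2 -0.3 -1.8] j6 0.53
```

{"name": "move_arm", "arguments": {
  "rows": [
    [-0.3, 0, 0, 0, 0],
    [-0.3, 0, 0, 0, 0]
  ]
}}

```text
t: 20.85
ee_pos: [567.7, 201.0, 35.6]
orientation: [-2.43, -1.991, 0.0]
ft_force: [-0.8, 3.1, 1.8]
width: 0.4
grasp_force: 1.3
```

{"name": "move_arm", "arguments": {
  "rows": [
    [-0.3, 0, 0, 0, 0],
    [-0.2, 0, 0, 0, 0]
  ]
}}

```text
t: 21.1
ee_pos: [566.7, 196.1, 35.5]
orientation: [-2.43, -1.99, 0.0]
ft_force: [-0.7, 3.1, 1.4]
width: 0.2
grasp_force: 1.3
```

{"name": "move_arm", "arguments": {
  "rows": [
    [-0.3, 0, 0, 0, 0],
    [-0.2, 0, 0, 0, 0]
  ]
}}

```text
t: 21.35
ee_pos: [565.7, 191.2, 35.5]
orientation: [-2.43, -1.99, 0.0]
ft_force: [-0.9, 2.8, 1.7]
width: 0.6
grasp_force: 1.3
```

{"name": "move_arm", "arguments": {
  "rows": [
    [-0.3, 0, 0, 0, 0],
    [-0.2, 0, 0, 0, 0]
  ]
}}

```text
t: 21.6
ee_pos: [564.7, 186.3, 35.5]
orientation: [-2.43, -1.99, 0.0]
ft_force: [-1.5, 3.5, 1.1]
width: 0.7
grasp_force: 1.3
```

{"name": "move_arm", "arguments": {
  "rows": [
    [-0.2, 0, 0, 0, 0],
    [-0.2, 0, 0, 0, 0]
  ]
}}

```text
t: 21.85
ee_pos: [564.6, 185.1, 35.6]
orientation: [-2.43, -1.987, -0.006]
ft_force: [-1.2, 22.4, -3.0]
width: 0.3
grasp_force: 10.5
```

{"name": "move_arm", "arguments": {
  "rows": [
    [-0.2, 0, 0, 0, 0],
    [-0.2, 0, 0, 0, 0]
  ]
}}

```text
t: 22.1
ee_pos: [564.7, 185.1, 35.8]
orientation: [-2.43, -1.984, -0.014]
ft_force: [-0.6, 40.4, -10.2]
width: 0.7
grasp_force: 19.8
```

{"name": "move_arm", "arguments": {
  "rows": [
    [-0.2, 0, 0, 0, 0],
    [-0.1, 0, 0, 0, 0]
  ]
}}

```text
t: 22.35
ee_pos: [564.8, 185.1, 35.9]
orientation: [-2.429, -1.982, -0.02]
ft_force: [-1.1, 51.2, -13.2]
width: 0.8
grasp_force: 25.2
```

Home against the stop. I'll back off, rise and check.

{"name": "move_arm", "arguments": {
  "rows": [
    [1, 0, 0, 0, 0],
    [2, 0, 0, 0, 0],
    [3, 0, 0, 0, 0],
    [2, 0, 0, 0, 0],
    [0, 0, -5, 0, 0],
    [0, 0, -5, 0, 0],
    [0, 0, -5, 0, 0],
    [5, 0, -3, 0, 0],
    [5, 0, 0, 0, 0],
    [0, 0, 0, 0, 0]
  ]
}}

```text
t: 23.6
ee_pos: [598.5, 355.1, 215.8]
orientation: [2.428, 1.994, 0.002]
ft_force: [-0.3, 0.3, -1.7]
width: 0.4
grasp_force: 0.0
```

```bash
python3 s.py;  python3 - <<'E'
from h import *
a=optics.get_image("scene")[110:330,250:530]; b=optics.get_image("top")[90:310,120:400]
cv2.imwrite("pics/f.png",cv2.resize(np.hstack([a[:,:230],b]),None,fx=1.5,fy=1.8,interpolation=cv2.INTER_CUBIC))
E
```

```text
t 23.6 p [598.5 355.1 215.8] phi -11.2 th 78.5 r 390.9 w 0.4 gf 0.0 Ftool [ 0.2 -0.3  1.7] j6 0.71
```

View pics/f.png

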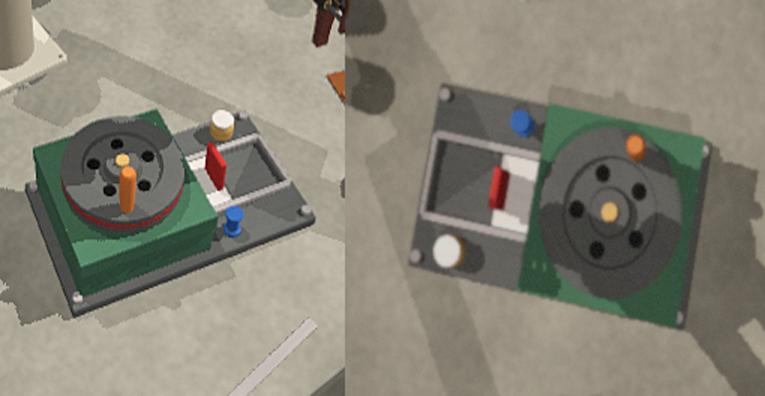

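```bash
python3 - <<'E'
from h import *
im=optics.get_image("top"); h=cv2.cvtColor(im,cv2.COLOR_BGR2HSV)
m=cv2.inRange(h[155:190,295:335],(5,150,120),(18,255,255)); c=np.argwhere(m).mean(0); p=at_z("top",(295+c[1],155+c[0]),208); d=p[:2]-[520.5,-28]
print(m.sum()/255,p,np.degrees(np.arctan2(d[1],d[0])),np.hypot(*d))
E
```

```text
122.0 [595.65021207 -70.72776707 208.        ] -29.62103713340892 86.44776719418873
```

```bash
python3 -c "
from workcell import close_job; print(close_job())"
```

```text
the job is handed in; nothing more can be done
None
```

I handed the job in with the flywheel resting about 0.48 rad past the hump's top, inside the notch range judging by feel and the knob's angle. The tray was then pushed home to its stop and released, and the tin and spool look untouched. Two things didn't go cleanly: a first push passed just over the grip without touching it, and the final push reached about 51 N at the stop, through the fingers.

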